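# Set up a camshaft for a straightness check

### The job

Set the camshaft up on the blue inspection stand for a straightness check. Lift it out of its wooden cradle and lay it gently in the two steel V supports, gear end towards the brass stop button, and let go. Then wind the handwheel clockwise until the quill is fully home against its depth stop, which pushes the shaft up to the button, and last swing the dial-gauge arm over the shaft until it meets its stop, leaving the other things on the bench undisturbed.

Things in the scene. Friction and masses are not known exactly. Their poses are not given: they have to be found in the camera images.
- camshaft: Steel camshaft, 180 mm long, about 0.7 kg. Origin on its axis at mid-length; x along the axis to the brass-gear end. Plain middle, diameter 22 mm, x -28..28 mm (grip here; balances near the origin). Lobes |x| 28-40 mm, reaching 21 mm off the axis. Journals, diameter 26 mm, |x| 40-74 mm. Stubs, diameter 18 mm, to 90 mm. Gear, diameter 48 mm, at x 77-85 mm. It can roll about x.
- gear_end (a point): Centre of the camshaft's end face beside the brass gear, 90 mm along the camshaft's x from its origin.
- cradle: Fixed wooden cradle 160 x 70 mm. Two notched uprights at x = -59 and +59 mm hold the camshaft's axis level, 50 mm above the bench; between them only the 14 mm high base board. The shaft lifts straight up. Origin under its centre on the bench; x along the lying camshaft towards its gear end.
- stand: Fixed blue inspection stand, base 360 x 100 x 20 mm. Origin on the bench below the midpoint of the V supports; x from tailstock (handwheel) to headstock (button); z up. Two steel V supports, 10 mm thick along x, at x = -59 and 59 mm: 90 degree V, 48 mm wide at its top, 106 mm up, point 82 mm up. Tailstock x -215..-135 mm, headstock x 98..128 mm, both 125 mm high and up to 70 mm wide.
- v_mid (a point): Midway between the V supports on the axis of a seated camshaft: stand frame (0, 0, 100) mm. The shaft's origin ends here within about 1 mm. Lay it first with its origin 1 to 9 mm short of here (towards the tailstock): its journals are then on the supports and it slides along them under a light push.
- stop_button (a point): Centre of the face of the brass stop button (diameter 24 mm) on the headstock, stand frame (90, 0, 100) mm, facing the tailstock.
- quill (a joint): Travel in m of the quill, the steel rod with brass end disc that the handwheel drives out of the tailstock: 0 fully back, 0.030 fully home, where its red lug meets the brass depth-stop post and the wheel stops turning. Starts between 0.003 and 0.015; moves 12 mm per full clockwise turn of the wheel. At home disc and button are 181 mm apart, so the 180 mm shaft has 1 mm of play.
- quill_face (a point): Centre of the front of the quill's brass end disc (diameter 26 mm); stand frame x = -121 mm + quill travel, on the axis of a seated shaft.
- wheel_hub (a point): Top of the hub of the flat black handwheel (diameter 104 mm, upper face 149 mm above the bench), on its upright axis: stand frame (-175, 0, 159) mm. Clockwise seen from above drives the quill home; friction about 2 N at the crank handle; it stays where it is left.
- crank_top (a point): Centre of the top of the red upright crank handle on the handwheel, 211 mm above the bench, 40 mm from the wheel's axis. A cylinder, diameter 20 mm, 155 to 211 mm above the bench. It spins freely on its pin: grip it once and lead it round several turns without turning the gripper.
- gauge (a joint): Swing in rad of the dial-gauge arm about its upright post: 0 = against its stop, gauge over the middle of the shaft (plunger 5 mm clear of a seated shaft); grows counter-clockwise seen from above. Starts between 1.0 and 1.35, swung clear. Stays where it is left; about 1 N of friction at the knob.
- gauge_knob (a point): Centre of the top of the yellow upright knob on the dial gauge, 220 mm above the bench: a cylinder, diameter 18 mm, 170 to 220 mm above the bench, fixed to the arm 134 mm from its pivot axis; below it the round gauge, diameter 48 mm. At home the knob stands right above v_mid.
- gauge_pivot (a point): Top of the gauge arm's pivot, on its upright axis: stand frame (60, -120, 172) mm.
- mallet: Bystander: rubber mallet with a wooden handle, 270 mm long, lying on the bench. Leave alone.
- fluid: Bystander: dark fluid bottle, diameter 60 mm, 130 mm tall, standing; origin under its centre. Leave alone.
- capbridge: Bystander: aluminium bearing-cap bridge, 130 x 50 x 26 mm, lying on the bench. Leave alone.

How it is judged:
By the outcome, as a careful person would: the job done as asked, in the order asked, and still so for the second after the job is handed in, with the robot touching nothing.
It also fails if it takes over 72 s, if anything falls off the work surface, if the arm or the gripper's body presses on something with over 40 N, if the wrist force passes 120 N, or if a joint passes its speed limit or range.

### The arm

A 7-joint arm with a two-finger parallel gripper is mounted at the origin on the work surface. World frame = base frame: x ahead of the robot, y to its left, z up, the work surface at z = 0. Lengths are in m, angles in rad, forces in N, time in s.
With the tool pointing down it reaches from about 0.4 to 0.9 m from the base axis. Payload 5.5 kg.
Tool frame: the origin (TCP) lies midway between the tips of the shut fingers; the grasp point (between the pads) lies 19 mm behind it; z points along the fingers, y is the line along which they close (so a half turn about z gives the same grasp; the last joint's range is limited). The gripper opens to 85 mm and grips with 20 to 120 N. Pads are 22 mm wide; open, the fingers measure 114 mm over their backs; the gripper's body (76 mm by 85 mm) begins 54 mm behind the grasp point. The pads swing forward as they close: fully open they stand 13 mm farther back than shut.
Start: joints at [-0.988, 0.501, -0.427, 1.55, 0.221, 1.138, -0.21], TCP at [0.204, 0.617, 0.231] pointing down, gripper open.
Joint ranges: [-2.88, 2.88], [-0.31, 2.03], [-1.54, 1.56], [0.2, 2.42], [-1.41, 4.55], [0.19, 2.02], [-2.57, 2.57]. Speed limits (rad/s): [2.57, 2.57, 3.14, 3.14, 3.14, 3.14, 3.14].

### API

Orientations are given as a rotation vector (axis times angle).
In Python, from station import manip, optics gives the robot as it stands.
- The arm moves only by the tool apply_moves, never from a script. Its argument "deltas" is one flat list of numbers, 4 for each row, row after row: the shift along the tool's x, y, z in cm, then the turn about the tool's z in degrees. In form: [dx, dy, dz, spin, dx, dy, dz, spin, ...]. A call has 1 to 10 rows; each row is the pose to reach, as a shift and turn from the pose commanded when the call began, along the tool's axes at that moment; what a row does not reach only later rows make up. A row lasts 1/10 s, in which the tool goes at most 50 mm and 8.59 degrees, less where a joint would pass 70% of its speed; a pose out of reach is approached as far as the arm can. A call with a gripper value outside its range is refused whole. "grip" is the closure, from 0 (fully open) to 1 (shut), set as the call begins (left out, the last holds). The fingers move at their own pace and stop on an object; the grip force is fixed at half the most. Time passes only in rows, so rows that repeat a pose let the fingers close. It gives the time, the measured TCP pose, the force, the opening and the grip force at its end, in the units of the state.
- manip.state(): the state, without advancing time (a new reading comes with each control period).
- optics.read_camera(name): name is "side" or "top"; returns (picture, depth): 420x560x3 uint8, red, green, blue; 420x560 float32, m along the optical axis (not along the pixel's ray), 0 where there is no reading.
- optics.calibration(name): a dict with "fx", "fy", "cx", "cy" (pixels), "k1" (the pictures are not rectified: a ray, as slopes to the right and down, at radius r is drawn at 1 + k1 r^2 times it, then the intrinsics apply), "extrinsics" (4x4, takes a point from camera to world coordinates). Camera axes: x right, y up, looking along -z (the intrinsics and any distortion apply to the point x, -y, -z); pixel columns grow to the right and rows downward; lengths in m; the calibration is good to about 2 mm. A picture is of the moment at which its call begins. calibration takes no time and is no camera call.
- manip.hand_in(): hands the job in; it is judged then, once.
The state is a dict: "t": time; "joint_pos": joint angles; "qd": joint speeds; "effort": joint torques, N m; "position": TCP position; "tcp_rot": TCP orientation; "ft_force": force on the tool from outside, world axes, zero at the start; "wrist_torque": the same for the moment, N m; "gripper_width": finger opening in m; "finger_force": force on a finger pad.
Only numpy, scipy, OpenCV 4.12 (cv2) and the standard library are available. Lean on these libraries where they do the work, as an engineer would, in place of code of your own. Each camera call takes 0.05 s, during which the arm holds its last target. There are 200 camera calls.

## Working session

There is one attempt and no reset: what is moved stays moved. The work goes in short steps, Python scripts to look and compute and a tool call to move; the robot and the scene stay as the last step left them, time stands still between calls to the robot, and variables do not carry over. Pictures are saved under pics/ and viewed, at most 10 in all, crops included, and the job is handed in when it is done.

Besides the shell and the picture viewer there is one more tool, called after "Call:" as name(argument=value, ...) on one line, values as JSON. apply_moves: Moves the arm, as the interface text tells. Its arguments: {"type":"object","properties":{"deltas":{"type":"array"},"grip":{"type":"number"}},"required":["deltas"]}

```bash
mkdir -p pics; cat > h.py <<'E'
import numpy as np, cv2
from station import manip, optics
from scipy.spatial.transform import Rotation as R
def cloud(name):
    im,d=optics.read_camera(name); c=optics.calibration(name)
    v,u=np.mgrid[0:420,0:560].astype(np.float64)
    K=np.array([[c['fx'],0,c['cx']],[0,c['fy'],c['cy']],[0,0,1]])
    p=cv2.undistortPoints(np.stack([u.ravel(),v.ravel()],1)[:,None],K,np.array([c['k1'],0,0,0.]))[:,0].reshape(420,560,2)
    P=np.stack([p[...,0]*d,-p[...,1]*d,-d],-1)
    E=np.array(c['extrinsics']); W=P@E[:3,:3].T+E[:3,3]; W[d==0]=np.nan
    return im,W
def save(im,fn,box=None,s=1):
    if box: im=im[box[1]:box[3],box[0]:box[2]]
    cv2.imwrite('pics/'+fn,cv2.resize(im[...,::-1],None,fx=s,fy=s,interpolation=cv2.INTER_CUBIC))
E
python3 - <<'E'
from h import *
for n in('top','side'):
    im,W=cloud(n); save(im,n+'0.png',s=1.4); np.savez('/tmp/'+n,im=im,W=W)
    c=optics.calibration(n); print(n,c['fx'],c['k1'],np.round(c['extrinsics'],3).tolist())
s=manip.state(); print(s)
E
```

```text
top 389.6511649959306 0.013488113516939099 [[0.028, 0.996, -0.083, 0.491], [-1.0, 0.027, -0.009, 0.093], [-0.007, 0.083, 0.996, 1.178], [0.0, 0.0, 0.0, 1.0]]
side 389.16815744616395 -0.03676113962061994 [[0.96, 0.186, -0.209, 0.403], [-0.279, 0.67, -0.688, -0.515], [0.012, 0.719, 0.695, 0.782], [0.0, 0.0, 0.0, 1.0]]
{'t': 0.1, 'joint_pos': array([-0.98781189,  0.50176831, -0.42678177,  1.55136663,  0.2208123 ,
        1.13830716, -0.21029928]), 'qd': array([-4.21032229e-05,  8.22142936e-04, -9.63080688e-05, -2.29763374e-03,
       -1.12843396e-03,  2.54220091e-04, -1.57939172e-03]), 'effort': array([-1.26540274e-02, -5.70808911e+01, -5.83946407e+00, -2.81750268e+01,
        1.04308611e-02,  5.45804214e-03, -2.68724696e-07]), 'position': array([0.20418977, 0.61642093, 0.23034307]), 'tcp_rot': array([-5.00071335e-01, -3.10120841e+00,  2.77390011e-03]), 'ft_force': array([ 0.42680921,  0.58079529, -0.46904474]), 'wrist_torque': array([-0.03200387, -0.00211755,  0.02463645]), 'finger_force': 0.0, 'gripper_width': 0.08552211827857013}
```

View pics/top0.png

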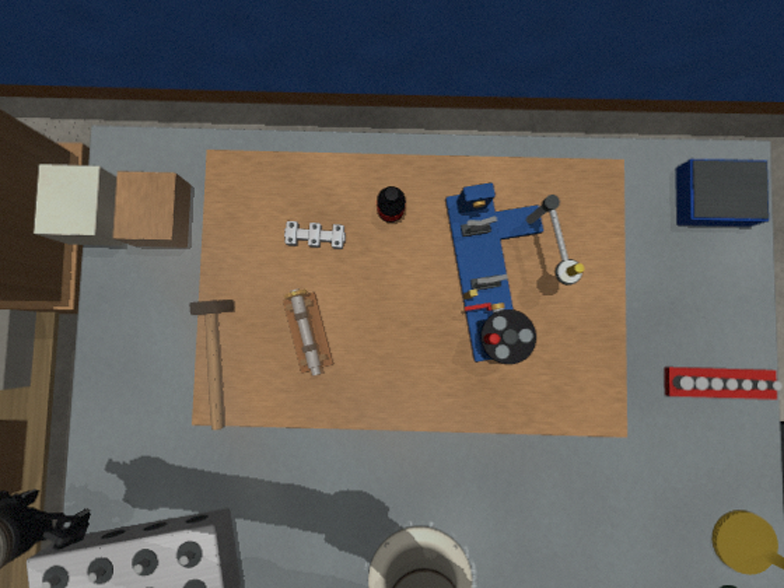

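View pics/side0.png

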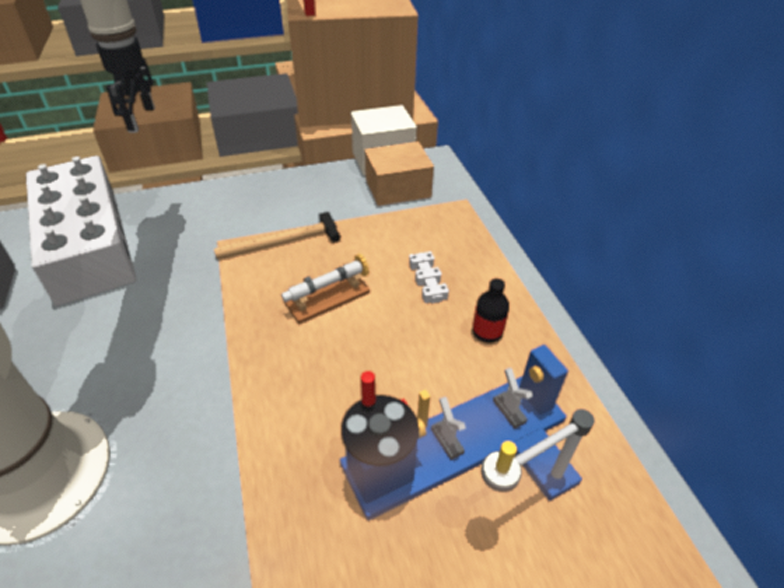

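The top view shows the camshaft in its cradle, gear end at about (212,209) and plain end at (226,266) in raw pixels. The hub is at (365,241), the crank at (353,241), the knob at (411,191) and the pivot at (393,144). The gear points away from the robot, the same way as the headstock.

```bash
python3 - <<'E'
from h import *
for n in('top','side'):
    z=np.load(f'/tmp/{n}.npz'); im,W=z['im'],z['W']; hsv=cv2.cvtColor(im,cv2.COLOR_RGB2HSV).astype(int); H,S,V=hsv[...,0],hsv[...,1],hsv[...,2]
    X,Y,Z=W[...,0],W[...,1],W[...,2]
    def rep(k,m):
        P=W[m]; print(n,k,len(P),np.round(np.median(P,0),4) if len(P) else '',np.round((P.min(0),P.max(0)),3).tolist() if len(P) else '')
    ws=(X>.3)&(X<.9)&(abs(Y)<.5)
    red=((H<8)|(H>172))&(S>150)
    rep('crank',ws&red&(Z>.203)); 
    rep('knob',ws&(H>20)&(H<35)&(S>120)&(Z>.212)&(Z<.23))
    rep('hubtop',ws&(Z>.154)&(Z<.166)&(V<120)&(Y<0)&(X<.6))
    w=ws&(Z>.143)&(Z<.154)&(X<.62)&(Y<-.05); rep('wheel',w)
    P=W[w][:,:2]
    if len(P)>20: print(' circle',cv2.minEnclosingCircle(P.astype(np.float32)))
    rep('pivot',ws&(Z>.163)&(Z<.182)&(S<90)&(X>.65))
    rep('headtop',ws&(H>95)&(H<130)&(S>120)&(Z>.118)&(Z<.131)&(X>.65))
    m=ws&(Z>.052)&(Z<.09)&(Y>.08)&(Y<.35)&(X<.68)
    if n=='top': m&=(Y>.17)&(X<.57)
    rep('cam',m)
    g=(H>15)&(H<30)&(S>130)&m; rep('gear',g)
    lin=m&~g&(S<60); rep('steel',lin)
    P=W[lin].astype(np.float32)
    l=cv2.fitLine(P,cv2.DIST_HUBER,0,.01,.01).ravel(); t=(P-l[3:])@l[:3]; print(' line',l,t.min(),t.max(), 'ends',l[3:]+l[:3]*t.min(),l[3:]+l[:3]*t.max())
for nn,box in (('top',(190,195,250,275)),('top',(310,125,430,265))):
    im=np.load(f'/tmp/{nn}.npz')['im']; 
    save(im,f'c{box[0]}.png',box,4)
a=cv2.imread('pics/c190.png');b=cv2.imread('pics/c310.png')
h=max(a.shape[0],b.shape[0]);o=np.zeros((h,a.shape[1]+b.shape[1],3),np.uint8);o[:a.shape[0],:a.shape[1]]=a;o[:b.shape[0],a.shape[1]:]=b;cv2.imwrite('pics/cc.png',o)
E
```

```text
top crank 55 [ 0.4996 -0.1038  0.2117] [[0.49, -0.114, 0.203], [0.507, -0.096, 0.216]]
top knob 45 [ 0.6269 -0.2501  0.2202] [[0.62, -0.258, 0.216], [0.634, -0.242, 0.224]]
top hubtop 111 [ 0.5037 -0.1431  0.1594] [[0.454, -0.188, 0.154], [0.537, -0.095, 0.164]]
top wheel 1039 [ 0.5069 -0.1468  0.1497] [[0.454, -0.195, 0.143], [0.554, -0.093, 0.154]]
 circle ((0.5032586455345154, -0.14445413649082184), 0.0521492101252079)
top pivot 250 [ 0.7258 -0.2255  0.1681] [[0.65, -0.258, 0.163], [0.77, -0.203, 0.177]]
top headtop 228 [ 0.7846 -0.0882  0.1252] [[0.765, -0.119, 0.118], [0.803, 0.09, 0.131]]
top cam 484 [0.4919 0.2476 0.0609] [[0.417, 0.213, 0.052], [0.57, 0.29, 0.073]]
top gear 0  
top steel 371 [0.4933 0.247  0.0609] [[0.417, 0.218, 0.052], [0.57, 0.281, 0.072]]
 line [0.95555884 0.29426843 0.01770292 0.48808718 0.24540368 0.06140603] -0.073284805 0.0876605 ends [0.41805923 0.22383827 0.06010868] [0.57185197 0.2711994  0.06295788]
side crank 87 [ 0.4978 -0.1116  0.2092] [[0.489, -0.119, 0.203], [0.507, -0.098, 0.212]]
side knob 96 [ 0.6251 -0.2569  0.219 ] [[0.618, -0.264, 0.212
[... 181 characters left out ...]
], [0.617, -0.097, 0.154]]
 circle ((0.5404366850852966, -0.19367292523384094), 0.11102910339832306)
side pivot 487 [ 0.7265 -0.2319  0.1668] [[0.65, -0.259, 0.163], [0.771, -0.207, 0.174]]
side headtop 296 [ 0.7834 -0.0966  0.1238] [[0.767, -0.125, 0.118], [0.801, -0.066, 0.128]]
side cam 486 [0.5047 0.2443 0.059 ] [[0.416, 0.21, 0.052], [0.59, 0.288, 0.074]]
side gear 51 [0.5818 0.2626 0.0671] [[0.571, 0.247, 0.052], [0.59, 0.288, 0.074]]
side steel 410 [0.4923 0.2412 0.0587] [[0.416, 0.213, 0.052], [0.579, 0.281, 0.07]]
 line [0.96063226 0.27770153 0.00821118 0.4957868  0.2407892  0.05861921] -0.08206648 0.08517971 ends [0.4169511  0.21799922 0.05794535] [0.5776132  0.26444376 0.05931864]
```

View pics/cc.png

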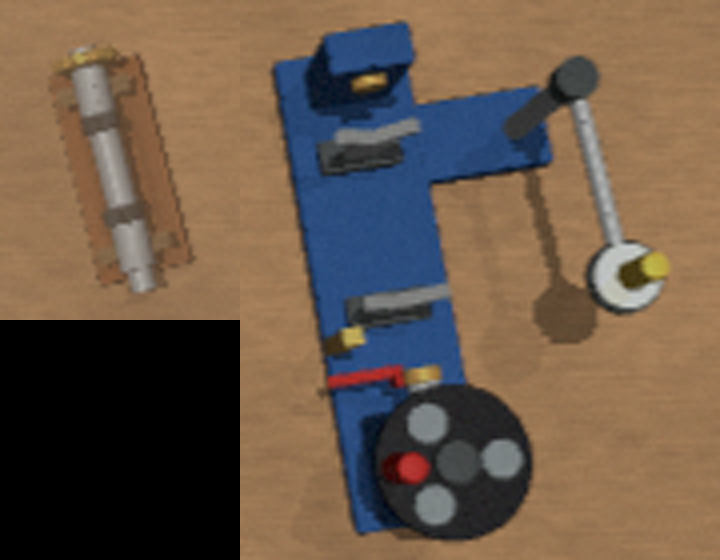

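The crop confirms the layout: the brass gear is at top (far from the robot) and the headstock is also at the far end. Next I fit the stand pose from several features per camera.

```bash
python3 - <<'E'
from h import *
from scipy.optimize import least_squares
for n in('top','side'):
    z=np.load(f'/tmp/{n}.npz'); im,W=z['im'],z['W']; hsv=cv2.cvtColor(im,cv2.COLOR_RGB2HSV).astype(int); H,S,V=hsv[...,0],hsv[...,1],hsv[...,2]
    X,Y,Z=W[...,0],W[...,1],W[...,2]
    def circ(m,r):
        P=W[m]; c0=np.median(P,0)[:2]
        c,_=cv2.minEnclosingCircle(P[:,:2].astype(np.float32)); print(n,len(P),'mean',P[:,:2].mean(0).round(4),'enc',np.round(c,4),round(_,4)); return np.array(c)
    dz=.0
    wh=circ((X>.44)&(X<.57)&(Y<-.085)&(Y>-.21)&(Z>.1455)&(Z<.153),.052)
    pv=circ((X>.73)&(X<.8)&(Y<-.17)&(Y>-.24)&(Z>.166)&(Z<.180)&(V<110),.014)
    kn=circ((X>.6)&(X<.65)&(Y<-.23)&(Y>-.28)&(Z>.2165),.009)
    cr=circ((X>.48)&(X<.52)&(Y<-.09)&(Y>-.13)&(Z>.2075),.01)
    m=(X>.74)&(X<.82)&(Y<-.04)&(Y>-.13)&(Z>.1215)&(Z<.130)&(H>95)&(H<130); P=W[m][:,:2].astype(np.float32); rr=cv2.minAreaRect(P); print('head',P.mean(0),rr); hd=P.mean(0)
    d=pv-wh; print('len w-p',np.hypot(*d),'yaw',np.degrees(np.arctan2(d[1],d[0]))-np.degrees(np.arctan2(-.12,.235)))
    d=np.array(rr[0])-wh; print('len w-h',np.hypot(*d),'yaw',np.degrees(np.arctan2(d[1],d[0])))
    print('arm len',np.hypot(*(kn-pv)), 'crank r',np.hypot(*(cr-wh)))
    A=np.array([[-.175,0],[.06,-.12],[.113,0]]);B=np.array([wh,pv,rr[0]])
    f=lambda q:(A@np.array([[np.cos(q[2]),np.sin(q[2])],[-np.sin(q[2]),np.cos(q[2])]])+q[:2]-B).ravel()
    s=least_squares(f,[.67,-.1,.1]); print('STAND',s.x,np.degrees(s.x[2]),s.fun.round(4))
E
```

```text
top 987 mean [ 0.5042 -0.1464] enc [ 0.5037 -0.1441] 0.0518
top 97 mean [ 0.7557 -0.2164] enc [ 0.7517 -0.219 ] 0.0183
top 45 mean [ 0.6274 -0.2513] enc [ 0.6274 -0.2515] 0.0101
top 52 mean [ 0.4987 -0.1047] enc [ 0.4985 -0.1052] 0.0097
head [ 0.7852211  -0.08955693] ((0.7852298617362976, -0.09005095064640045), (0.028708891943097115, 0.05874017998576164), 10.97687816619873)
len w-p 0.2590027919057402 yaw 10.243835526703194
len w-h 0.28664872031845484 yaw 10.872806780021158
arm len 0.12839949098844075 crank r 0.039228383062090644
STAND [ 0.67360959 -0.11160329  0.18235419] 10.448125348033653 [-0.0022  0.0008  0.0027  0.0003 -0.0005 -0.0011]
side 1933 mean [ 0.5019 -0.1532] enc [ 0.5029 -0.1481] 0.0522
side 128 mean [ 0.7546 -0.224 ] enc [ 0.7549 -0.2222] 0.0135
side 90 mean [ 0.6265 -0.2551] enc [ 0.6264 -0.255 ] 0.0089
side 77 mean [ 0.4977 -0.1096] enc [ 0.497  -0.1086] 0.0103
head [ 0.784801   -0.09537639] ((0.7848851680755615, -0.09441414475440979), (0.029169872403144836, 0.058099523186683655), 10.689139366149902)
len w-p 0.26270256916257767 yaw 10.667206643930381
len w-h 0.287094011039538 yaw 10.777079831048185
arm len 0.13260596459012444 crank r 0.039954585223075156
STAND [ 0.67409427 -0.11547616  0.18703004] 10.716031735829482 [-0.0007  0.0001  0.0005 -0.      0.0002 -0.0001]
```

```bash
cat >> h.py <<'E'
def go(x,y,z,yaw):
    "print move from measured pose: tool-axis shift cm, spin deg; yaw = heading of tool x, deg"
    s=manip.state(); T=R.from_rotvec(s['tcp_rot']); M=T.as_matrix()
    d=M.T@(np.array([x,y,z])-s['position'])*100
    cur=np.degrees(np.arctan2(M[1,0],M[0,0])); sp=-((yaw-cur+180)%360-180)
    print('t',round(s['t'],2),'pos',s['position'].round(4),'yaw',round(cur,2),'tilt',M[2].round(4),'d',d.round(2),'spin',round(sp,2),'f',s['ft_force'].round(1),'q',s['joint_pos'].round(2),'w',round(s['gripper_width'],4))
E
python3 - <<'E'
from h import *
for n in('top','side'):
    z=np.load(f'/tmp/{n}.npz'); im,W=z['im'],z['W']; hsv=cv2.cvtColor(im,cv2.COLOR_RGB2HSV).astype(int); S=hsv[...,1]
    X,Y,Z=W[...,0],W[...,1],W[...,2]
    m=(X>.38)&(X<.62)&(Y>.18)&(Y<.31)&(Z>.03)&(S<75); Q=W[m]
    for yaw in(16.6,):
        c,s=np.cos(np.radians(yaw)),np.sin(np.radians(yaw)); a=Q[:,0]*c+Q[:,1]*s-(.496*c+.245*s); l=-Q[:,0]*s+Q[:,1]*c-(-.496*s+.245*c)
        for lo in range(-100,100,10):
            k=(a>lo/1e3)&(a<lo/1e3+.01)
            if k.sum()>3: print(n,lo,k.sum(),(l[k].min()*1e3).round(1),(l[k].max()*1e3).round(1),'z',Q[k,2].max().round(4),'crest lat',(l[k][np.argsort(-Q[k,2])[:6]].mean()*1e3).round(1),'amin/max',(a[k].min()*1e3).round(1),(a[k].max()*1e3).round(1))
    g=(hsv[...,0]>13)&(hsv[...,0]<32)&(S>130)&(X>.55)&(X<.61)&(Y>.22)&(Y<.31)&(Z>.03); P=W[g]; print('gear',len(P),P.mean(0).round(4),P.min(0).round(3),P.max(0).round(3))
go(.496,.243,.2,196.6)
E
```

```text
top -80 22 -4.7 11.1 z 0.0601 crest lat 1.6 amin/max -79.8 -70.0
top -70 26 -8.9 14.5 z 0.0645 crest lat 5.3 amin/max -69.3 -60.3
top -60 30 -8.5 14.3 z 0.0659 crest lat 1.8 amin/max -59.8 -50.1
top -50 31 -9.2 14.1 z 0.0661 crest lat 3.8 amin/max -49.8 -40.1
top -40 29 -8.6 13.1 z 0.067 crest lat 2.4 amin/max -39.8 -30.1
top -30 27 -6.7 12.8 z 0.0725 crest lat 10.3 amin/max -30.0 -20.3
top -20 24 -6.5 12.5 z 0.0651 crest lat 3.6 amin/max -19.7 -10.6
top -10 27 -6.7 12.3 z 0.0657 crest lat 4.2 amin/max -9.9 -0.1
top 0 24 -6.4 13.1 z 0.0632 crest lat 3.2 amin/max 0.4 9.4
top 10 25 -6.2 12.4 z 0.0665 crest lat 4.1 amin/max 10.4 19.8
top 20 26 -6.4 12.3 z 0.0675 crest lat 3.0 amin/max 20.0 29.9
top 30 26 -7.5 14.1 z 0.0711 crest lat -2.0 amin/max 30.2 40.0
top 40 25 -9.1 12.4 z 0.0725 crest lat -0.1 amin/max 40.6 49.7
top 50 29 -8.2 14.8 z 0.0666 crest lat 3.2 amin/max 50.5 59.8
top 60 31 -8.5 15.3 z 0.0669 crest lat 1.8 amin/max 60.0 69.8
top 70 28 -8.1 14.6 z 0.0666 crest lat 2.2 amin/max 70.3 79.4
top 80 11 -5.4 13.0 z 0.0668 crest lat 0.3 amin/max 80.0 84.7
gear 30 [0.5812 0.269  0.
[... 768 characters left out ...]

side 20 28 -10.7 4.4 z 0.061 crest lat 1.0 amin/max 20.1 29.9
side 30 37 -13.6 11.8 z 0.07 crest lat -6.9 amin/max 30.1 38.8
side 40 25 -14.0 5.5 z 0.0689 crest lat -4.9 amin/max 40.2 49.8
side 50 32 -11.6 9.9 z 0.062 crest lat 1.9 amin/max 50.1 59.9
side 60 35 -12.3 21.2 z 0.0623 crest lat -0.7 amin/max 60.0 69.5
side 70 31 -13.4 10.7 z 0.0639 crest lat -1.0 amin/max 70.3 79.7
side 80 16 -9.6 18.9 z 0.064 crest lat 0.6 amin/max 80.5 85.4
gear 69 [0.5817 0.2615 0.0598] [0.571 0.247 0.036] [0.59  0.288 0.074]
t 0.1 pos [0.2042 0.6164 0.2303] yaw 161.68 tilt [ 0.     -0.0018 -1.    ] d [-39.44 -26.27   3.08] spin -34.92 f [ 0.4  0.6 -0.5] q [-0.99  0.5  -0.43  1.55  0.22  1.14 -0.21] w 0.0855
```

Call:
apply_moves(deltas=[-40.1,-25.6,3.1,-35,-40.1,-25.6,3.1,-35,-40.1,-25.6,3.1,-35,-40.1,-25.6,3.1,-35,-40.1,-25.6,3.1,-35,-40.1,-25.6,3.1,-35,-40.1,-25.6,3.1,-35,-40.1,-25.6,3.1,-35,-40.1,-25.6,3.1,-35,-40.1,-25.6,3.1,-35], grip=0)

```text
t: 1.1
position: [0.5069, 0.243, 0.1996]
tcp_rot: [0.447, -3.109, 0.003]
ft_force: [0.5, -0.9, 0.6]
gripper_width: 0.0851
finger_force: 0.0
```

Call:
apply_moves(deltas=[0,0,0,0,0,0,0,0,0,0,0,0])

```text
t: 1.4
position: [0.5034, 0.2494, 0.2002]
tcp_rot: [0.459, -3.107, -0.001]
ft_force: [-0.4, 0.4, -0.1]
gripper_width: 0.0855
finger_force: 0.0
```

```bash
python3 - <<'E'
from h import *
go(.5014,.2479,.2,196.8)
E
```

```text
t 1.4 pos [0.5034 0.2494 0.2002] yaw -163.2 tilt [ 6.e-04  9.e-04 -1.e+00] d [ 0.23 -0.09  0.02] spin -0.0 f [-0.4  0.4 -0.1] q [-0.17  0.38 -0.42  1.81  0.18  1.    1.2 ] w 0.0855
```

Call:
apply_moves(deltas=[0.2,-0.1,4,0,0.2,-0.1,8,0,0.2,-0.1,11,0,0.2,-0.1,13,0,0.2,-0.1,14.5,0,0.2,-0.1,15.5,0,0.2,-0.1,16.3,0,0.2,-0.1,17,0,0.2,-0.1,17,0])

```text
t: 2.3
position: [0.5027, 0.2465, 0.03]
tcp_rot: [0.456, -3.108, 0.0]
ft_force: [-0.3, 0.2, 0.2]
gripper_width: 0.085
finger_force: 0.0
```

```bash
python3 - <<'E'
from h import *
go(.5014,.2479,.03,196.8)
im,W=cloud('side'); a=im[160:260,180:290]; im2,_=cloud('top'); b=im2[180:280,180:290]
save(np.hstack([a,b]),'g1.png',None,3.5)
E
```

```text
t 2.3 pos [0.5027 0.2465 0.03  ] yaw -163.31 tilt [ 4.e-04 -0.e+00 -1.e+00] d [ 0.08  0.17 -0.  ] spin -0.11 f [-0.3  0.2  0.2] q [-0.24  0.61 -0.34  1.91  0.31  0.67  1.1 ] w 0.085
```

View pics/g1.png

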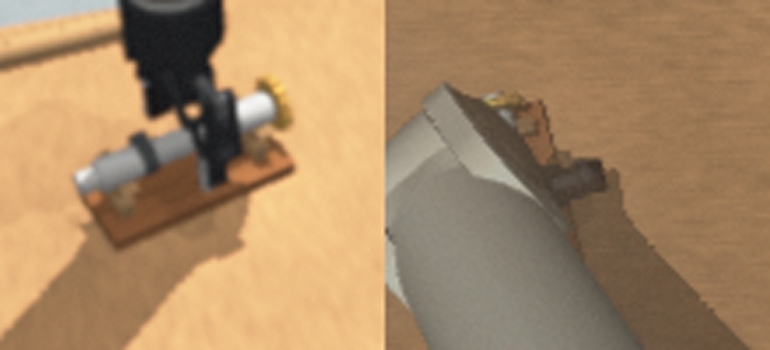

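The side crop shows the open fingers straddling the plain middle. The near finger at (213,140) fits the shaft origin once its offset is allowed for. I close the gripper now.

Call:
apply_moves(deltas=[0.1,0.15,0,0,0.1,0.15,0,0,0.1,0.15,0,0,0.1,0.15,0,0,0.1,0.15,0,0,0.1,0.15,0,0,0.1,0.15,0,0], grip=1)

```text
t: 3.1
position: [0.5013, 0.2489, 0.0308]
tcp_rot: [-0.457, 3.108, 0.002]
ft_force: [-2.8, 3.1, 4.7]
gripper_width: 0.0203
finger_force: 58.5
```

Call:
apply_moves(deltas=[0,0,0,0,0,0,0,0])

```text
t: 3.3
position: [0.5013, 0.2489, 0.0308]
tcp_rot: [-0.457, 3.108, 0.002]
ft_force: [-3.6, 3.0, 5.5]
gripper_width: 0.0199
finger_force: 58.5
```

```bash
python3 - <<'E'
from h import *
go(.5014,.2479,.03,196.8); s=manip.state(); print(s['finger_force'],s['wrist_torque'])
E
```

```text
t 3.3 pos [0.5013 0.2489 0.0308] yaw -163.27 tilt [-7.0e-04  1.3e-03 -1.0e+00] d [ 0.02 -0.09  0.08] spin -0.07 f [-3.6  3.   5.5] q [-0.24  0.61 -0.34  1.91  0.31  0.67  1.09] w 0.0199
58.50922107696533 [ 0.78834708  0.57619477 -0.03280065]
```

Call:
apply_moves(deltas=[0,0,0,0,0,0,0,0,0,0,0.2,0,0,0,0.45,0,0,0,0.45,0], grip=0.4)

```text
t: 3.8
position: [0.5012, 0.247, 0.0251]
tcp_rot: [0.455, -3.107, 0.001]
ft_force: [-0.2, -0.7, -0.3]
gripper_width: 0.0513
finger_force: 0.0
```

Call:
apply_moves(deltas=[0,0,0,0,0,0,0,0,0,0,0,0,0,0,0,0,0,0,0,0,0,0,0,0], grip=1)

```text
t: 4.4
position: [0.5012, 0.2488, 0.026]
tcp_rot: [-0.457, 3.108, 0.002]
ft_force: [-1.4, 4.9, 1.9]
gripper_width: 0.0205
finger_force: 58.6
```

Call:
apply_moves(deltas=[0,0,-0.5,0,0,0,-1.5,0,0,0,-3.5,0,0,0,-6,0,0,0,-9,0,0,0,-12,0,0,0,-15,0,0,0,-17.5,0,0,0,-19.3,0,0,0,-20,0])

```text
t: 5.4
position: [0.5023, 0.2468, 0.2278]
tcp_rot: [-0.453, 3.106, -0.001]
ft_force: [-0.2, 0.4, -6.2]
gripper_width: 0.0202
finger_force: 59.0
```

```bash
python3 - <<'E'
from h import *
go(.6691,-.1137,.226,190.7); s=manip.state(); print(s['finger_force'],s['wrist_torque'])
E
```

```text
t 5.4 pos [0.5023 0.2468 0.2278] yaw -163.39 tilt [-2.3e-03 -8.0e-04 -1.0e+00] d [ -5.68 -39.31   0.23] spin 5.91 f [-0.2  0.4 -6.2] q [-0.15  0.34 -0.43  1.79  0.16  1.05  1.21] w 0.0202
58.99259269237518 [ 0.03151272 -0.01303141 -0.03101722]
```

Call:
apply_moves(deltas=[-0.1,-0.7,0,0,-0.3,-2.5,0,0.5,-0.7,-5,0,1,-1.2,-8,0,1.5,-1.6,-11,0,2,-2,-14,0,2.5,-2.5,-17,0,3,-2.9,-20,0,3.5,-3.3,-23,0,4,-3.8,-26,0,4.5])

```text
t: 6.4
position: [0.6116, 0.0054, 0.2235]
tcp_rot: [0.329, -3.12, 0.001]
ft_force: [1.5, 0.7, -6.9]
gripper_width: 0.0206
finger_force: 59.1
```

Call:
apply_moves(deltas=[-0.4,-3,0,0.5,-0.9,-6,0,1,-1.3,-9,0,1.2,-1.6,-11,0,1.3,-1.8,-12.5,0,1.4,-1.9,-13.3,0,1.4,-1.9,-13.3,0,1.4,-1.9,-13.3,0,1.4,-1.9,-13.3,0,1.4])

```text
t: 7.3
position: [0.659, -0.1142, 0.2259]
tcp_rot: [0.299, -3.127, -0.002]
ft_force: [0.0, 0.2, -6.8]
gripper_width: 0.0203
finger_force: 59.1
```

```bash
python3 - <<'E'
from h import *
go(.6691,-.1137,.13,190.7); s=manip.state(); print(s['finger_force'],s['wrist_torque'])
im,W=cloud('side'); save(im,'p1.png',(230,200,430,350),4); np.savez('/tmp/p1',im=im,W=W)
E
```

```text
t 7.3 pos [ 0.659  -0.1142  0.2259] yaw -169.07 tilt [-1.0e-04  1.2e-03 -1.0e+00] d [-1.   -0.15  9.59] spin 0.23 f [ 0.   0.2 -6.8] q [ 0.31  0.52 -0.26  1.51  0.14  1.13  1.79] w 0.0203
59.14128005504608 [-0.01131859  0.03509711  0.04342691]
```

View pics/p1.png

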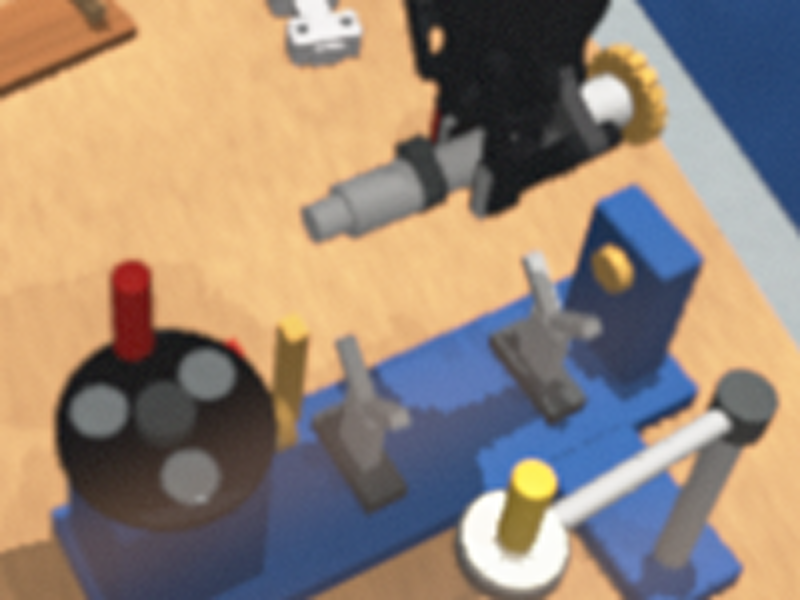

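Side crop: the shaft is held level, tail end at (318,222) and gear at (635,95), above and behind the V supports at (365,420) and (545,330). Next I measure the shaft against the stand in this same camera.

```bash
python3 - <<'E'
from h import *
z=np.load('/tmp/p1.npz'); im,W=z['im'],z['W']; hsv=cv2.cvtColor(im,cv2.COLOR_RGB2HSV).astype(int); S=hsv[...,1]
P=W.reshape(-1,3); c,s=np.cos(.1868),np.sin(.1868)
d=P[:,:2]-[.6741,-.1155]; a=d[:,0]*c+d[:,1]*s; l=-d[:,0]*s+d[:,1]*c; Z=P[:,2]
m=(Z>.215)&(Z<.29)&(abs(l)<.03)&(a<-.02)&(a>-.13)&(S.ravel()<70)
for lo in range(-125,-30,5):
    k=m&(a>lo/1e3)&(a<lo/1e3+.005)
    if k.sum()>2: print(lo,k.sum(),'l',(l[k].min()*1e3).round(1),(l[k].max()*1e3).round(1),'z',Z[k].min().round(4),Z[k].max().round(4),(a[k].min()*1e3).round(1))
y=(hsv[...,0]>13)&(hsv[...,0]<32)&(S>120); k=y.ravel()&(Z>.2)&(Z<.29)&(a>.03)&(a<.11)&(abs(l)<.04); print('gear a',np.percentile(a[k]*1e3,[2,20,50,80,98]).round(1),'l',l[k].min(),l[k].max(),'z',Z[k].min(),Z[k].max())
g=manip.state()['position'][:2]-[.6741,-.1155]; print('tcp a,l',g@[c,s],g@[-s,c])
k=(Z>.092)&(Z<.112)&(abs(l)<.035)&(abs(abs(a)-.059)<.012)&(S.ravel()<70)
for q in(-1,1):
    kk=k&(a*q>0); print('V',q,kk.sum(),'a',np.percentile(a[kk]*1e3,[2,50,98]).round(1),'l',np.percentile(l[kk]*1e3,[2,50,98]).round(1))
E
```

```text
-105 33 l -6.8 8.0 z 0.2442 0.259 -103.9
-100 26 l -6.4 7.1 z 0.2475 0.2591 -100.0
-95 28 l -6.8 9.2 z 0.2496 0.2593 -94.9
-90 47 l -10.5 12.5 z 0.2432 0.2617 -89.8
-85 38 l -10.2 10.5 z 0.2481 0.2625 -84.7
-80 37 l -10.3 11.2 z 0.2482 0.2625 -79.7
-75 35 l -10.1 10.4 z 0.2476 0.2626 -74.9
-70 38 l -10.6 11.0 z 0.2476 0.2638 -69.8
-65 37 l -9.9 9.7 z 0.2469 0.2624 -64.9
-60 37 l -10.2 9.7 z 0.2474 0.2635 -59.7
-55 52 l -10.9 13.3 z 0.2458 0.2699 -54.8
-50 46 l -10.9 10.9 z 0.2503 0.2685 -50.0
-45 33 l -11.2 13.1 z 0.2515 0.2673 -44.7
-40 23 l -8.7 8.1 z 0.2493 0.2603 -39.2
-35 30 l -8.8 11.2 z 0.2493 0.2619 -34.8
gear a [63.2 64.1 64.9 66.9 70.7] l -0.02121026998362508 0.027332582888933442 z 0.22686686090454167 0.2738735582711842
tcp a,l -0.014562993249420784 0.0037779326458585332
V -1 91 a [-63.2 -59.  -52.9] l [-28.   10.5  25.1]
V 1 86 a [54.5 58.9 65.9] l [-28.2  11.7  26.8]
```

Call:
apply_moves(deltas=[-0.4,-0.1,0,0.2,-0.9,-0.2,0.5,0.2,-0.9,-0.2,2,0.2,-0.9,-0.2,4,0.2,-0.9,-0.2,6.5,0.2,-0.9,-0.2,9,0.2,-0.9,-0.2,11,0.2,-0.9,-0.2,12.3,0.2,-0.9,-0.2,12.8,0.2,-0.9,-0.2,12.8,0.2])

```text
t: 8.35
position: [0.6679, -0.1167, 0.0968]
tcp_rot: [0.29, -3.127, -0.001]
ft_force: [0.3, -0.3, -5.8]
gripper_width: 0.0201
finger_force: 59.1
```

```bash
python3 - <<'E'
from h import *
go(.6682,-.1144,.076,190.7); s=manip.state(); print(s['finger_force'],s['wrist_torque'])
im,W=cloud('side'); save(im,'p2.png',(280,220,430,340),5); np.savez('/tmp/p2',im=im,W=W)
E
```

```text
t 8.35 pos [ 0.6679 -0.1167  0.0968] yaw -169.42 tilt [ 1.4e-03  6.0e-04 -1.0e+00] d [-0.07  0.22  2.08] spin -0.12 f [ 0.3 -0.3 -5.8] q [ 0.3   0.67 -0.24  1.58  0.18  0.92  1.75] w 0.0201
59.14276599884033 [ 0.01968311 -0.04366748  0.04358343]
```

View pics/p2.png

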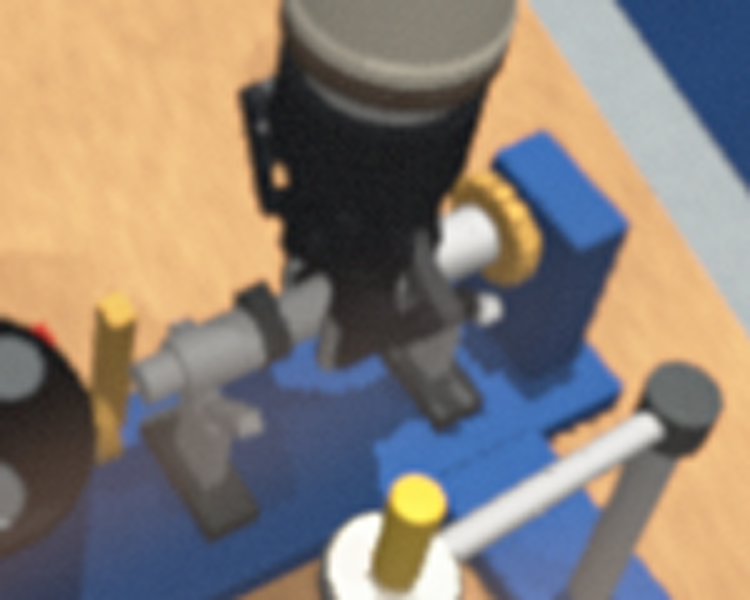

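The shaft is low between the V supports, with the gear at (500,225) just short of the headstock. It is about 2 mm off to the side, so I correct that and then lower gently.

Call:
apply_moves(deltas=[0,0.2,0,0,0,0.2,0,0,0,0.2,0.4,0,0,0.2,0.8,0,0,0.2,1.1,0,0,0.2,1.4,0,0,0.2,1.6,0,0,0.2,1.7,0,0,0.2,1.8,0,0,0.2,1.8,0])

```text
t: 9.4
position: [0.668, -0.1149, 0.0797]
tcp_rot: [0.29, -3.128, -0.0]
ft_force: [0.5, 0.6, -6.3]
gripper_width: 0.0204
finger_force: 59.1
```

```bash
python3 - <<'E'
from h import *
go(.6683,-.1146,.076,190.7); s=manip.state(); print(s['finger_force'],s['wrist_torque'])
im,W=cloud('side'); hsv=cv2.cvtColor(im,cv2.COLOR_RGB2HSV).astype(int); S=hsv[...,1]
P=W.reshape(-1,3); c,s=np.cos(.1868),np.sin(.1868)
d=P[:,:2]-[.6741,-.1155]; a=d[:,0]*c+d[:,1]*s; l=-d[:,0]*s+d[:,1]*c; Z=P[:,2]
m=(Z>.07)&(Z<.13)&(abs(l)<.03)&(a<-.02)&(a>-.104)&(S.ravel()<70)
for lo in range(-125,-30,5):
    k=m&(a>lo/1e3)&(a<lo/1e3+.005)
    if k.sum()>2: print(lo,k.sum(),'l',(l[k].min()*1e3).round(1),(l[k].max()*1e3).round(1),'z',Z[k].min().round(4),Z[k].max().round(4),(a[k].min()*1e3).round(1))
y=(hsv[...,0]>13)&(hsv[...,0]<32)&(S>120); k=y.ravel()&(Z>.1)&(Z<.15)&(a>.03)&(a<.11)&(abs(l)<.04); print('gear a',np.percentile(a[k]*1e3,[2,20,50,80,98]).round(1))
E
```

```text
t 9.4 pos [ 0.668  -0.1149  0.0797] yaw -169.42 tilt [ 1.e-04  1.e-04 -1.e+00] d [-0.04  0.02  0.37] spin -0.12 f [ 0.5  0.6 -6.3] q [ 0.29  0.69 -0.23  1.59  0.19  0.89  1.75] w 0.0204
59.14216697216034 [-0.02275089  0.03453506  0.03219764]
-95 33 l -7.8 7.5 z 0.0962 0.1121 -94.8
-90 21 l -8.9 6.4 z 0.1048 0.1132 -89.9
-85 21 l -8.4 7.5 z 0.1005 0.1135 -84.7
-80 36 l -12.2 10.8 z 0.1 0.1156 -79.9
-75 31 l -13.0 8.6 z 0.0978 0.1168 -74.8
-70 29 l -11.9 11.1 z 0.1036 0.1163 -69.7
-65 79 l -27.5 24.8 z 0.0708 0.1175 -64.9
-60 69 l -28.2 26.4 z 0.0714 0.1162 -60.0
-55 41 l -27.4 23.0 z 0.0955 0.1163 -55.0
-50 30 l -12.3 9.1 z 0.0965 0.1158 -49.7
-45 45 l -13.7 10.6 z 0.0986 0.1222 -44.9
-40 38 l -14.0 10.3 z 0.1014 0.1227 -39.9
-35 21 l -12.9 6.1 z 0.1039 0.1217 -35.0
gear a [72.1 73.4 76.3 91.6 99.4]
```

Call:
apply_moves(deltas=[0,0,0.1,0,0,0,0.2,0,0,0,0.3,0,0,0,0.3,0,0,0,0.3,0])

```text
t: 9.95
position: [0.668, -0.1149, 0.0767]
tcp_rot: [0.29, -3.128, -0.0]
ft_force: [-0.5, 0.3, -5.8]
gripper_width: 0.0205
finger_force: 59.1
```

Call:
apply_moves(deltas=[0,0,0.05,0,0,0,0.1,0,0,0,0.1,0,0,0,0.1,0])

```text
t: 10.35
position: [0.6682, -0.1149, 0.0763]
tcp_rot: [-0.29, 3.128, -0.0]
ft_force: [-1.7, -0.1, -0.7]
gripper_width: 0.0209
finger_force: 59.6
```

Call:
apply_moves(deltas=[0,0,0,0,0,0,0,0,0,0,0,0,0,0,0,0,0,0,0,0,0,0,0,0], grip=0.3)

```text
t: 10.95
position: [0.6681, -0.1149, 0.0758]
tcp_rot: [-0.29, 3.128, -0.0]
ft_force: [0.7, -1.0, 0.7]
gripper_width: 0.0596
finger_force: 0.0
```

Call:
apply_moves(deltas=[0,0,-0.5,0,0,0,-1.5,0,0,0,-3.5,0,0,0,-6.5,0,0,0,-10,0,0,0,-14,0,0,0,-17.5,0,0,0,-19.5,0,0,0,-20,0], grip=0.2)

```text
t: 11.85
position: [0.6698, -0.1149, 0.2806]
tcp_rot: [-0.289, 3.121, -0.003]
ft_force: [0.7, -0.8, -0.2]
gripper_width: 0.0682
finger_force: 0.0
```

```bash
python3 - <<'E'
from h import *
go(.498,-.1075,.20,190.7)
im,W=cloud('side'); np.savez('/tmp/p3',im=im,W=W); save(im,'p3.png',(230,200,430,350),4)
hsv=cv2.cvtColor(im,cv2.COLOR_RGB2HSV).astype(int); H,S,V=hsv[...,0],hsv[...,1],hsv[...,2]
P=W.reshape(-1,3); c,s=np.cos(.1868),np.sin(.1868)
d=P[:,:2]-[.6741,-.1155]; a=d[:,0]*c+d[:,1]*s; l=-d[:,0]*s+d[:,1]*c; Z=P[:,2]
m=(Z>.07)&(Z<.13)&(abs(l)<.012)&(a<-.02)&(a>-.104)&(S.ravel()<70); print('tail min a',np.percentile(a[m]*1e3,[0,1,3]))
for lo in range(-125,70,15):
    k=m&(a>lo/1e3)&(a<lo/1e3+.015)
    if k.sum()>2: print(lo,Z[k].max().round(4))
y=((H>13)&(H<32)&(S>120)).ravel(); k=y&(Z>.1)&(Z<.15)&(a>.03)&(a<.11)&(abs(l)<.04); print('gear a',np.percentile(a[k]*1e3,[2,20,50,80,98]).round(1))
k=y&(Z>.09)&(Z<.12)&(a>-.13)&(a<-.08)&(abs(l)<.02);print('quill disc a',np.percentile(a[k]*1e3,[2,50,98]).round(1),k.sum())
k=y&(a>-.13)&(a<-.07)&(l>.02)&(l<.06);print('post',np.percentile(a[k]*1e3,[2,50,98]).round(1),k.sum(),Z[k].max())
k=((H<8)|(H>172)).ravel()&(S>150).ravel()&(Z<.15)&(a>-.14)&(a<-.07)&(l>0)&(l<.06);print('lug',np.percentile(a[k]*1e3,[2,50,98]).round(1) if k.any() else 0,k.sum())
E
```

```text
t 11.85 pos [ 0.6698 -0.1149  0.2806] yaw -169.42 tilt [-0.0066 -0.0024 -1.    ] d [16.81  3.91  7.94] spin -0.12 f [ 0.7 -0.8 -0.2] q [ 0.31  0.49 -0.26  1.42  0.13  1.24  1.79] w 0.0682
tail min a [-95.18655076 -94.62706108 -93.84443082]
-95 0.1098
-80 0.1138
-65 0.1146
-50 0.1194
-35 0.1174
gear a [72.3 73.7 76.7 92.5 99.1]
quill disc a [-117.6 -112.  -108.5] 37
post [-85.8 -82.3 -74.1] 173 0.1067703722990293
lug [-129.6 -117.  -103.7] 10
```

View pics/p3.png

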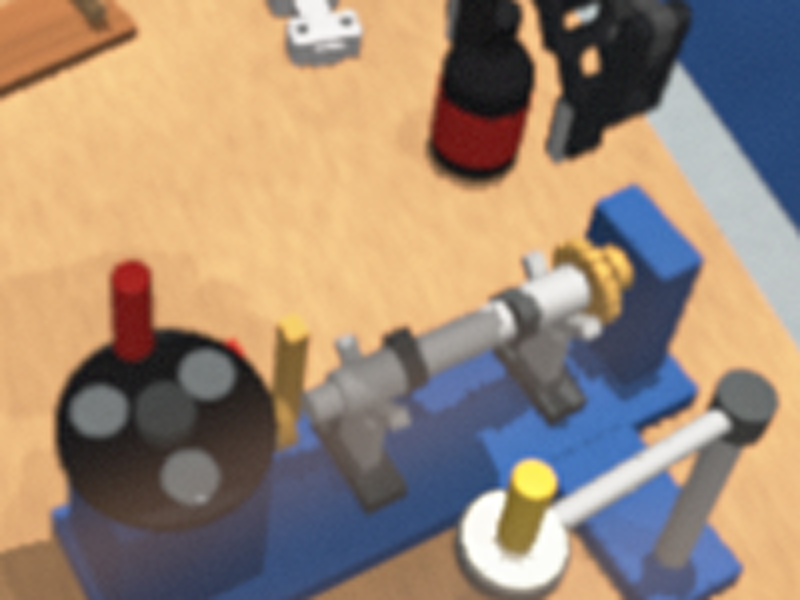

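Side crop: the shaft sits in both V's, tail at (322,400) just in front of the quill disc, and the gear at (595,275) is clear of the headstock. The origin is about 5 mm short, as wanted. Next is the crank.

Call:
apply_moves(deltas=[1,0.3,0,0,4,1,0,0,7.5,1.8,0,0,11,2.7,0,0,14,3.4,0,0,16,3.9,0,0,16.8,4,0,0,16.8,4,0,0,16.8,4,0,0,16.8,4,0,0])

```text
t: 12.9
position: [0.4964, -0.1063, 0.2755]
tcp_rot: [-0.29, 3.128, 0.001]
ft_force: [-0.1, 0.7, 0.1]
gripper_width: 0.0683
finger_force: 0.0
```

```bash
python3 - <<'E'
from h import *
go(.4974,-.1065,.169,190.7)
E
```

```text
t 12.9 pos [ 0.4964 -0.1063  0.2755] yaw -169.4 tilt [-1.e-04  5.e-04 -1.e+00] d [-0.09 -0.05 10.65] spin -0.1 f [-0.1  0.7  0.1] q [ 0.41  0.18 -0.28  1.86  0.06  1.11  1.86] w 0.0683
```

Call:
apply_moves(deltas=[-0.1,0,1,0,-0.1,0,3,0,-0.1,0,5.5,0,-0.1,0,8,0,-0.1,0,9.5,0,-0.1,0,10.3,0,-0.1,0,10.6,0,-0.1,0,10.6,0,-0.1,0,10.6,0])

```text
t: 13.8
position: [0.4972, -0.1063, 0.1705]
tcp_rot: [-0.29, 3.127, -0.001]
ft_force: [1.0, -0.5, 0.7]
gripper_width: 0.0687
finger_force: 0.0
```

Call:
apply_moves(deltas=[0,0,0,0,0,0,0,0,0,0,0,0,0,0,0,0,0,0,0,0,0,0,0,0,0,0,0,0], grip=1)

```text
t: 14.5
position: [0.497, -0.1072, 0.1705]
tcp_rot: [-0.288, 3.127, -0.002]
ft_force: [-1.1, -4.1, 5.9]
gripper_width: 0.0182
finger_force: 58.7
```

```bash
cat > circ.py <<'E'
import sys; from h import *
# print deltas for leading crank clockwise: args hubx huby stepdeg n
hx,hy,st,n=map(float,sys.argv[1:5]); s=manip.state(); M=R.from_rotvec(s['tcp_rot']).as_matrix(); p=s['position']
th0=np.degrees(np.arctan2(p[1]-hy,p[0]-hx)); r=np.hypot(p[0]-hx,p[1]-hy); print('t',round(s['t'],2),'th0',th0.round(1),'r',r.round(4),'z',p[2].round(4),'f',s['ft_force'].round(1),'w',round(s['gripper_width'],4))
out=[]
for i in range(1,int(n)+1):
    th=np.radians(th0-st*i); q=np.array([hx+.04*np.cos(th),hy+.04*np.sin(th),p[2]]); d=M.T@(q-p)*100; out+=[round(d[0],1),round(d[1],1),0,0]
print(out)
E
python3 circ.py .5023 -.1462 16 10
```

```text
t 14.5 th0 97.8 r 0.0394 z 0.1705 f [-1.1 -4.1  5.9] w 0.0182
[np.float64(-1.1), np.float64(-0.1), 0, 0, np.float64(-2.1), np.float64(-0.7), 0, 0, np.float64(-2.9), np.float64(-1.4), 0, 0, np.float64(-3.5), np.float64(-2.4), 0, 0, np.float64(-3.8), np.float64(-3.4), 0, 0, np.float64(-3.8), np.float64(-4.5), 0, 0, np.float64(-3.4), np.float64(-5.6), 0, 0, np.float64(-2.8), np.float64(-6.5), 0, 0, np.float64(-2.0), np.float64(-7.3), 0, 0, np.float64(-1.0), np.float64(-7.8), 0, 0]
```

Call:
apply_moves(deltas=[-1.1,-0.1,0,0,-2.1,-0.7,0,0,-2.9,-1.4,0,0,-3.5,-2.4,0,0,-3.8,-3.4,0,0,-3.8,-4.5,0,0,-3.4,-5.6,0,0,-2.8,-6.5,0,0,-2.0,-7.3,0,0,-1.0,-7.8,0,0])

```text
t: 15.5
position: [0.5222, -0.1814, 0.1705]
tcp_rot: [-0.29, 3.124, -0.001]
ft_force: [4.5, 1.4, 5.2]
gripper_width: 0.0186
finger_force: 58.9
```

```bash
python3 circ.py .5023 -.1462 16 10|sed 's/np.float64//g'
```

```text
t 15.5 th0 -60.4 r 0.0404 z 0.1705 f [4.5 1.4 5.2] w 0.0186
[(1.1), (-0.2), 0, 0, (2.2), (-0.1), 0, 0, (3.3), (0.3), 0, 0, (4.1), (1.0), 0, 0, (4.8), (1.9), 0, 0, (5.2), (2.9), 0, 0, (5.3), (4.0), 0, 0, (5.1), (5.1), 0, 0, (4.6), (6.1), 0, 0, (3.8), (6.9), 0, 0]
```

Call:
apply_moves(deltas=[1.1,-0.2,0,0,2.2,-0.1,0,0,3.3,0.3,0,0,4.1,1.0,0,0,4.8,1.9,0,0,5.2,2.9,0,0,5.3,4.0,0,0,5.1,5.1,0,0,4.6,6.1,0,0,3.8,6.9,0,0])

```text
t: 16.5
position: [0.4704, -0.1219, 0.1704]
tcp_rot: [-0.287, 3.127, -0.005]
ft_force: [3.7, -7.5, 4.9]
gripper_width: 0.0186
finger_force: 59.1
```

```bash
python3 circ.py .5023 -.1462 16 10|sed 's/np.float64//g'; python3 - <<'E'
from h import *
im,W=cloud('side')
hsv=cv2.cvtColor(im,cv2.COLOR_RGB2HSV).astype(int); H,S,V=hsv[...,0],hsv[...,1],hsv[...,2]
P=W.reshape(-1,3); c,s=np.cos(.1868),np.sin(.1868)
d=P[:,:2]-[.6741,-.1155]; a=d[:,0]*c+d[:,1]*s; l=-d[:,0]*s+d[:,1]*c; Z=P[:,2]
y=((H>13)&(H<32)&(S>120)).ravel()
k=y&(Z>.09)&(Z<.12)&(a>-.13)&(a<-.08)&(abs(l)<.016);print('quill disc a',np.percentile(a[k]*1e3,[2,50,98]).round(1),k.sum())
E
```

```text
t 16.5 th0 142.6 r 0.0401 z 0.1704 f [ 3.7 -7.5  4.9] w 0.0186
[(-0.9), (0.6), 0, 0, (-2.0), (1.0), 0, 0, (-3.1), (1.0), 0, 0, (-4.2), (0.7), 0, 0, (-5.1), (0.2), 0, 0, (-5.9), (-0.6), 0, 0, (-6.4), (-1.6), 0, 0, (-6.7), (-2.7), 0, 0, (-6.6), (-3.8), 0, 0, (-6.2), (-4.8), 0, 0]
quill disc a [-105.3 -101.6  -97. ] 49
```

Call:
apply_moves(deltas=[-0.9,0.6,0,0,-2.0,1.0,0,0,-3.1,1.0,0,0,-4.2,0.7,0,0,-5.1,0.2,0,0,-5.9,-0.6,0,0,-6.4,-1.6,0,0,-6.7,-2.7,0,0,-6.6,-3.8,0,0])

```text
t: 17.45
position: [0.5418, -0.1442, 0.1704]
tcp_rot: [0.291, -3.127, -0.002]
ft_force: [-0.2, 3.6, 11.1]
gripper_width: 0.0186
finger_force: 59.8
```

```bash
python3 circ.py .5023 -.1462 8 10|sed 's/np.float64//g'; python3 - <<'E'
from h import *
im,W=cloud('side')
hsv=cv2.cvtColor(im,cv2.COLOR_RGB2HSV).astype(int); H,S,V=hsv[...,0],hsv[...,1],hsv[...,2]
P=W.reshape(-1,3); c,s=np.cos(.1868),np.sin(.1868)
d=P[:,:2]-[.6741,-.1155]; a=d[:,0]*c+d[:,1]*s; l=-d[:,0]*s+d[:,1]*c; Z=P[:,2]
y=((H>13)&(H<32)&(S>120)).ravel()
k=y&(Z>.09)&(Z<.12)&(a>-.13)&(a<-.08)&(abs(l)<.016);print('quill disc a',np.percentile(a[k]*1e3,[2,50,98]).round(1),k.sum())
E
```

```text
t 17.45 th0 2.8 r 0.0395 z 0.1704 f [-0.2  3.6 11.1] w 0.0186
[(0.1), (-0.6), 0, 0, (0.3), (-1.1), 0, 0, (0.5), (-1.6), 0, 0, (0.8), (-2.0), 0, 0, (1.2), (-2.4), 0, 0, (1.7), (-2.8), 0, 0, (2.2), (-3.1), 0, 0, (2.7), (-3.3), 0, 0, (3.2), (-3.4), 0, 0, (3.8), (-3.5), 0, 0]
quill disc a [-101.1  -97.9  -93.6] 43
```

Call:
apply_moves(deltas=[0.1,-0.6,0,0,0.3,-1.1,0,0,0.5,-1.6,0,0,0.8,-2.0,0,0,1.2,-2.4,0,0])

```text
t: 18.0
position: [0.5347, -0.1699, 0.1705]
tcp_rot: [-0.291, 3.128, 0.002]
ft_force: [1.0, 2.5, 8.9]
gripper_width: 0.0185
finger_force: 59.7
```

```bash
python3 circ.py .5023 -.1462 6 10|sed 's/np.float64//g'
```

```text
t 18.0 th0 -36.2 r 0.0401 z 0.1705 f [1.  2.5 8.9] w 0.0185
[(0.3), (-0.3), 0, 0, (0.7), (-0.5), 0, 0, (1.0), (-0.7), 0, 0, (1.4), (-0.9), 0, 0, (1.8), (-1.0), 0, 0, (2.2), (-1.0), 0, 0, (2.7), (-1.1), 0, 0, (3.1), (-1.1), 0, 0, (3.5), (-1.0), 0, 0, (3.9), (-0.9), 0, 0]
```

Call:
apply_moves(deltas=[0.3,-0.3,0,0,0.7,-0.5,0,0,1.0,-0.7,0,0,1.4,-0.9,0,0,1.8,-1.0,0,0])

```text
t: 18.5
position: [0.519, -0.1832, 0.1705]
tcp_rot: [-0.291, 3.128, 0.001]
ft_force: [1.1, 2.8, 7.2]
gripper_width: 0.0186
finger_force: 59.6
```

```bash
python3 circ.py .5023 -.1462 6 10|sed 's/np.float64//g'
```

```text
t 18.5 th0 -65.8 r 0.0406 z 0.1705 f [1.1 2.8 7.2] w 0.0186
[(0.4), (-0.0), 0, 0, (0.8), (-0.1), 0, 0, (1.3), (-0.0), 0, 0, (1.7), (0.0), 0, 0, (2.1), (0.1), 0, 0, (2.5), (0.2), 0, 0, (2.9), (0.4), 0, 0, (3.2), (0.6), 0, 0, (3.5), (0.9), 0, 0, (3.9), (1.2), 0, 0]
```

Call:
apply_moves(deltas=[0.4,0,0,0,0.8,0,0,0,1.3,0,0,0,1.3,0,0,0])

```text
t: 18.9
position: [0.5091, -0.1863, 0.1706]
tcp_rot: [-0.29, 3.121, -0.002]
ft_force: [11.8, -0.4, -0.4]
gripper_width: 0.0185
finger_force: 58.9
```

```bash
python3 circ.py .5023 -.1462 6 10|sed 's/np.float64//g'
```

```text
t 18.9 th0 -80.4 r 0.0406 z 0.1706 f [11.8 -0.4 -0.4] w 0.0185
[(0.4), (0.1), 0, 0, (0.8), (0.2), 0, 0, (1.2), (0.3), 0, 0, (1.6), (0.4), 0, 0, (2.0), (0.6), 0, 0, (2.3), (0.9), 0, 0, (2.7), (1.1), 0, 0, (2.9), (1.4), 0, 0, (3.2), (1.8), 0, 0, (3.4), (2.1), 0, 0]
```

Call:
apply_moves(deltas=[0.2,0,0,0,0.2,0,0,0,0.2,0,0,0])

```text
t: 19.2
position: [0.509, -0.1862, 0.1706]
tcp_rot: [-0.292, 3.118, -0.002]
ft_force: [15.7, -0.4, -4.7]
gripper_width: 0.0184
finger_force: 58.8
```

```bash
python3 circ.py .5023 -.1462 6 1; python3 - <<'E'
from h import *
im,W=cloud('side'); save(im,'q1.png',(230,200,430,350),4)
hsv=cv2.cvtColor(im,cv2.COLOR_RGB2HSV).astype(int); H,S,V=hsv[...,0],hsv[...,1],hsv[...,2]
P=W.reshape(-1,3); c,s=np.cos(.1868),np.sin(.1868)
d=P[:,:2]-[.6741,-.1155]; a=d[:,0]*c+d[:,1]*s; l=-d[:,0]*s+d[:,1]*c; Z=P[:,2]
y=((H>13)&(H<32)&(S>120)).ravel()
k=y&(Z>.09)&(Z<.12)&(a>-.13)&(a<-.08)&(abs(l)<.016);print('quill disc a',np.percentile(a[k]*1e3,[2,50,98]).round(1),k.sum())
k=y&(Z>.1)&(Z<.15)&(a>.03)&(a<.11)&(abs(l)<.04); print('gear a',np.percentile(a[k]*1e3,[2,20,50]).round(1))
E
```

```text
t 19.2 th0 -80.5 r 0.0406 z 0.1706 f [15.7 -0.4 -4.7] w 0.0184
[np.float64(0.4), np.float64(0.1), 0, 0]
quill disc a [-98.8 -95.2 -91. ] 44
gear a [76.4 77.3 79.8]
```

View pics/q1.png

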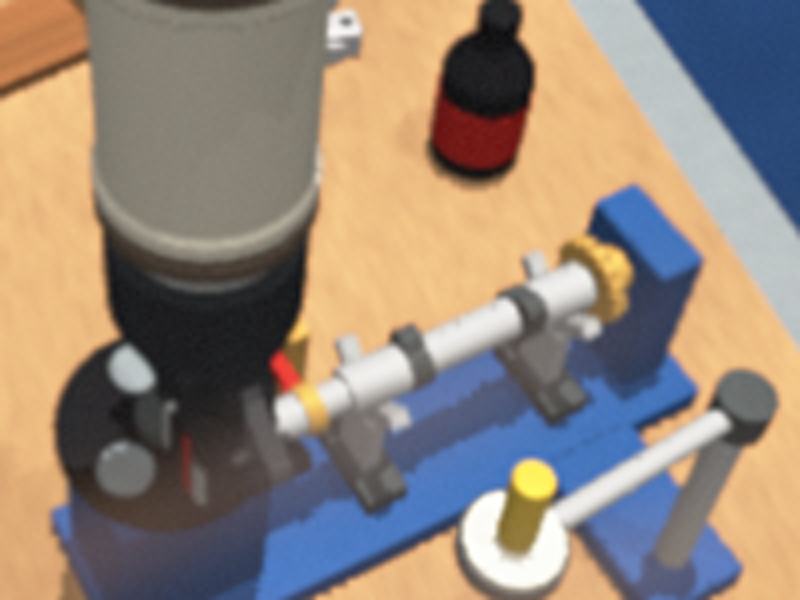

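Quill home: the red lug at (285,370) is on the brass post, the disc at (312,405) meets the shaft, and the wheel is blocked at about 16 N. I relax the lead, release and rise.

Call:
apply_moves(deltas=[-0.3,0,0,0,-0.6,0,0,0,-0.6,0,0,0])

```text
t: 19.55
position: [0.5099, -0.1862, 0.1705]
tcp_rot: [0.29, -3.128, 0.001]
ft_force: [0.4, -0.1, 8.8]
gripper_width: 0.0185
finger_force: 60.2
```

Call:
apply_moves(deltas=[0,0,0,0,0,0,0,0,0,0,0,0,0,0,0,0,0,0,0,0], grip=0.3)

```text
t: 20.05
position: [0.5099, -0.1859, 0.1694]
tcp_rot: [0.289, -3.127, -0.001]
ft_force: [-0.3, 1.8, 1.3]
gripper_width: 0.0597
finger_force: 0.0
```

Call:
apply_moves(deltas=[0,0,-0.5,0,0,0,-2,0,0,0,-4.5,0,0,0,-7.5,0,0,0,-10,0,0,0,-11.5,0,0,0,-12,0,0,0,-12,0])

```text
t: 20.85
position: [0.5107, -0.1861, 0.2905]
tcp_rot: [-0.29, 3.127, -0.001]
ft_force: [-0.2, -0.3, 0.1]
gripper_width: 0.0595
finger_force: 0.0
```

```bash
python3 - <<'E'
from h import *
go(.6268,-.253,.28,190.7)
im,W=cloud('side')
hsv=cv2.cvtColor(im,cv2.COLOR_RGB2HSV).astype(int); H,S,V=hsv[...,0],hsv[...,1],hsv[...,2]
P=W.reshape(-1,3); c,s=np.cos(.1868),np.sin(.1868)
d=P[:,:2]-[.6741,-.1155]; a=d[:,0]*c+d[:,1]*s; l=-d[:,0]*s+d[:,1]*c; Z=P[:,2]
y=((H>13)&(H<32)&(S>120)).ravel()
k=y&(Z>.09)&(Z<.12)&(a>-.13)&(a<-.08)&(abs(l)<.016);print('quill disc a',np.percentile(a[k]*1e3,[2,50,98]).round(1),k.sum())
pv=np.array([.674,-.1136])+np.array([.06*c+.12*s,.06*s-.12*c]); vm=np.array([.674,-.1136]); kn=np.array([.6264,-.2532])
print('pivot',pv,'knob d',np.hypot(*(kn-pv)),'swing',np.arctan2(*(kn-pv)[::-1])-np.arctan2(*(vm-pv)[::-1]))
E
```

```text
t 20.85 pos [ 0.5107 -0.1861  0.2905] yaw -169.42 tilt [-1.2e-03 -8.0e-04 -1.0e+00] d [-10.18  -8.71   1.07] spin -0.12 f [-0.2 -0.3  0.1] q [ 0.52  0.23 -0.26  1.76  0.07  1.16  2.  ] w 0.0595
quill disc a [-98.7 -94.7 -91.4] 40
pivot [ 0.75524208 -0.2203695 ] knob d 0.13295910083455117 swing -5.113334155145092
```

Call:
apply_moves(deltas=[-0.7,-0.6,0,0,-2.8,-2.4,0,0,-5.5,-4.7,0,0,-8,-6.9,0,0,-9.6,-8.2,0,0,-10.1,-8.7,0,0,-10.1,-8.7,0,0,-10.1,-8.7,0,0,-10.1,-8.7,0,0])

```text
t: 21.8
position: [0.6249, -0.2524, 0.2898]
tcp_rot: [0.29, -3.128, -0.0]
ft_force: [-0.6, 0.0, 1.2]
gripper_width: 0.0599
finger_force: 0.0
```

```bash
python3 - <<'E'
from h import *
go(.6264,-.2532,.185,190.7)
E
```

```text
t 21.8 pos [ 0.6249 -0.2524  0.2898] yaw -169.39 tilt [ 5.e-04  3.e-04 -1.e+00] d [-0.14 -0.11 10.48] spin -0.09 f [-0.6  0.   1.2] q [ 0.51  0.48 -0.23  1.42  0.11  1.26  2.02] w 0.0599
```

Call:
apply_moves(deltas=[-0.1,-0.1,1,0,-0.1,-0.1,3,0,-0.1,-0.1,5.5,0,-0.1,-0.1,8,0,-0.1,-0.1,9.6,0,-0.1,-0.1,10.4,0,-0.1,-0.1,10.4,0,-0.1,-0.1,10.4,0])

```text
t: 22.6
position: [0.6274, -0.254, 0.1868]
tcp_rot: [-0.289, 3.127, -0.001]
ft_force: [-0.3, 0.0, 0.1]
gripper_width: 0.0603
finger_force: 0.0
```

Call:
apply_moves(deltas=[0,0,0,0,0,0,0,0,0,0,0,0,0,0,0,0,0,0,0,0,0,0,0,0,0,0,0,0], grip=1)

```text
t: 23.3
position: [0.6273, -0.2539, 0.1868]
tcp_rot: [-0.289, 3.127, -0.001]
ft_force: [-1.8, 0.3, 5.7]
gripper_width: 0.0162
finger_force: 58.4
```

```bash
cat > arc.py <<'E'
import sys; from h import *
st,n=map(float,sys.argv[1:3]); pv=np.array([.7552,-.2204]); s=manip.state(); M=R.from_rotvec(s['tcp_rot']).as_matrix(); p=s['position']
v=p[:2]-pv; th=np.arctan2(v[1],v[0]); r=np.hypot(*v); hm=np.arctan2(-.1136+.2204,.674-.7552)
print('swing deg',np.degrees((th-hm+np.pi)%(2*np.pi)-np.pi).round(1),'r',r.round(4),'f',s['ft_force'].round(1),'w',round(s['gripper_width'],4),'q',s['joint_pos'].round(2),'yaw',np.degrees(np.arctan2(M[1,0],M[0,0])).round(1))
o=[]
for i in range(1,int(n)+1):
    t=th-np.radians(st*i); d=M.T@np.array([*(pv+.134*np.array([np.cos(t),np.sin(t)])-p[:2]),0])*100; o+=[float(round(d[0],1)),float(round(d[1],1)),0,st*i]
print(o)
E
python3 arc.py 4 10
```

```text
swing deg 67.4 r 0.1322 f [-1.8  0.3  5.7] w 0.0162 q [ 0.5   0.56 -0.22  1.52  0.14  1.07  2.  ] yaw -169.4
[0.2, 0.9, 0, 4.0, 0.2, 1.9, 0, 8.0, 0.1, 2.8, 0, 12.0, -0.1, 3.7, 0, 16.0, -0.3, 4.6, 0, 20.0, -0.6, 5.5, 0, 24.0, -0.9, 6.4, 0, 28.0, -1.3, 7.2, 0, 32.0, -1.8, 8.0, 0, 36.0, -2.3, 8.8, 0, 40.0]
```

Call:
apply_moves(deltas=[0.1,0.9,0,4.0,0.1,1.9,0,8.0,0,2.8,0,12.0,-0.1,3.7,0,16.0,-0.3,4.6,0,20.0,-0.6,5.5,0,24.0,-0.9,6.4,0,28.0,-1.3,7.2,0,32.0,-1.8,8.0,0,36.0,-2.3,8.8,0,40.0])

```text
t: 24.3
position: [0.6357, -0.1636, 0.1868]
tcp_rot: [0.8, 3.032, -0.001]
ft_force: [5.9, -2.8, 0.3]
gripper_width: 0.0164
finger_force: 58.7
```

```bash
python3 arc.py 3 10
```

```text
swing deg 27.3 r 0.1323 f [ 5.9 -2.8  0.3] w 0.0164 q [ 0.28  0.52 -0.09  1.59  0.05  1.03  1.22] yaw 150.4
[0.2, 0.7, 0, 3.0, 0.2, 1.4, 0, 6.0, 0.2, 2.1, 0, 9.0, 0.1, 2.8, 0, 12.0, -0.0, 3.5, 0, 15.0, -0.2, 4.2, 0, 18.0, -0.4, 4.8, 0, 21.0, -0.6, 5.5, 0, 24.0, -0.8, 6.2, 0, 27.0, -1.1, 6.8, 0, 30.0]
```

Call:
apply_moves(deltas=[0,0.7,0,3.0,0,1.4,0,6.0,0,2.1,0,9.0,-0.1,2.8,0,12.0,-0.2,3.5,0,15.0,-0.4,4.2,0,18.0,-0.6,4.8,0,21.0,-0.8,5.5,0,24.0])

```text
t: 25.1
position: [0.6688, -0.1198, 0.1868]
tcp_rot: [1.413, 2.802, 0.0]
ft_force: [2.4, -2.5, 2.9]
gripper_width: 0.0162
finger_force: 59.0
```

```bash
python3 arc.py 1.5 5
```

```text
swing deg 3.4 r 0.1326 f [ 2.4 -2.5  2.9] w 0.0162 q [ 0.14  0.56 -0.01  1.52  0.01  1.06  0.77] yaw 126.5
[0.2, 0.3, 0, 1.5, 0.2, 0.7, 0, 3.0, 0.2, 1.0, 0, 4.5, 0.2, 1.4, 0, 6.0, 0.2, 1.7, 0, 7.5]
```

Call:
apply_moves(deltas=[0,0.3,0,1.5,0,0.6,0,3,0,0.9,0,4,0,1.1,0,4,0,1.1,0,4])

```text
t: 25.6
position: [0.6752, -0.1146, 0.1868]
tcp_rot: [-1.511, -2.754, 0.004]
ft_force: [-3.5, -2.3, 9.3]
gripper_width: 0.0166
finger_force: 59.7
```

```bash
python3 arc.py 1.5 2; python3 -c "
from h import *
s=manip.state();print('tool-axes force',R.from_rotvec(s['tcp_rot']).inv().apply(s['ft_force']).round(1))"
```

```text
swing deg -0.1 r 0.1327 f [-3.5 -2.3  9.3] w 0.0166 q [ 0.12  0.57  0.01  1.51 -0.    1.07  0.7 ] yaw 122.5
[0.2, 0.3, 0, 1.5, 0.2, 0.7, 0, 3.0]
tool-axes force [-0.  -4.2 -9.3]
```

Call:
apply_moves(deltas=[0,0.2,0,0,0,0.4,0,0,0,0.4,0,0,0,0.4,0,0])

```text
t: 26.0
position: [0.6752, -0.1145, 0.1867]
tcp_rot: [-1.511, -2.749, 0.011]
ft_force: [-13.8, -5.9, 16.1]
gripper_width: 0.0166
finger_force: 60.8
```

```bash
python3 arc.py 1.5 1; python3 -c "
from h import *
s=manip.state();print('tool-axes force',R.from_rotvec(s['tcp_rot']).inv().apply(s['ft_force']).round(1))"
```

```text
swing deg -0.2 r 0.1327 f [-13.8  -5.9  16.1] w 0.0166 q [0.12 0.57 0.01 1.5  0.   1.08 0.69] yaw 122.4
[0.1, 0.3, 0, 1.5]
tool-axes force [  2.4 -14.9 -15.9]
```

Call:
apply_moves(deltas=[0,-0.2,0,0,0,-0.5,0,0,0,-0.5,0,0,0,-0.5,0,0])

```text
t: 26.4
position: [0.6751, -0.1146, 0.1868]
tcp_rot: [1.51, 2.754, -0.002]
ft_force: [-1.1, -3.0, 7.9]
gripper_width: 0.0164
finger_force: 59.6
```

Call:
apply_moves(deltas=[0,0,0,0,0,0,0,0,0,0,0,0,0,0,0,0,0,0,0,0], grip=0.3)

```text
t: 26.9
position: [0.675, -0.1128, 0.1853]
tcp_rot: [-1.508, -2.755, 0.0]
ft_force: [0.4, -0.5, 0.2]
gripper_width: 0.0597
finger_force: 0.0
```

Call:
apply_moves(deltas=[0,0,-0.5,0,0,0,-2,0,0,0,-4.5,0,0,0,-7.5,0,0,0,-10,0,0,0,-11.5,0,0,0,-12,0,0,0,-12,0])

```text
t: 27.7
position: [0.6754, -0.1131, 0.3065]
tcp_rot: [1.509, 2.754, 0.001]
ft_force: [0.4, -0.3, -0.6]
gripper_width: 0.0594
finger_force: 0.0
```

Call:
apply_moves(deltas=[3,0,0,0,7,0,0,0,11,0,0,0,15,0,0,0,18,0,0,0,20,0,0,0,20,0,0,0,20,0,0,0])

```text
t: 28.5
position: [0.5671, 0.0551, 0.3047]
tcp_rot: [-1.508, -2.755, 0.002]
ft_force: [0.3, -0.6, -1.0]
gripper_width: 0.0598
finger_force: 0.0
```

```bash
python3 - <<'E'
from h import *
im,W=cloud('side'); save(im,'end.png',(160,130,460,355),2.6)
hsv=cv2.cvtColor(im,cv2.COLOR_RGB2HSV).astype(int); H,S,V=hsv[...,0],hsv[...,1],hsv[...,2]
P=W.reshape(-1,3); c,s=np.cos(.1868),np.sin(.1868)
d=P[:,:2]-[.6741,-.1155]; a=d[:,0]*c+d[:,1]*s; l=-d[:,0]*s+d[:,1]*c; Z=P[:,2]
y=((H>13)&(H<32)&(S>120)).ravel()
k=y&(Z>.09)&(Z<.12)&(a>-.13)&(a<-.08)&(abs(l)<.016);print('quill disc a',np.percentile(a[k]*1e3,[2,50,98]).round(1),k.sum())
k=y&(Z>.2165)&(abs(a)<.05)&(abs(l)<.05);print('knob',k.sum(),np.c_[a,l][k].mean(0)*1e3)
print(manip.state()['position'],manip.state()['t'])
E
```

```text
quill disc a [-98.7 -94.8 -90.6] 42
knob 55 [-0.09819844 -0.99050889]
[0.56750325 0.05422747 0.30484893] 28.55
```

View pics/end.png

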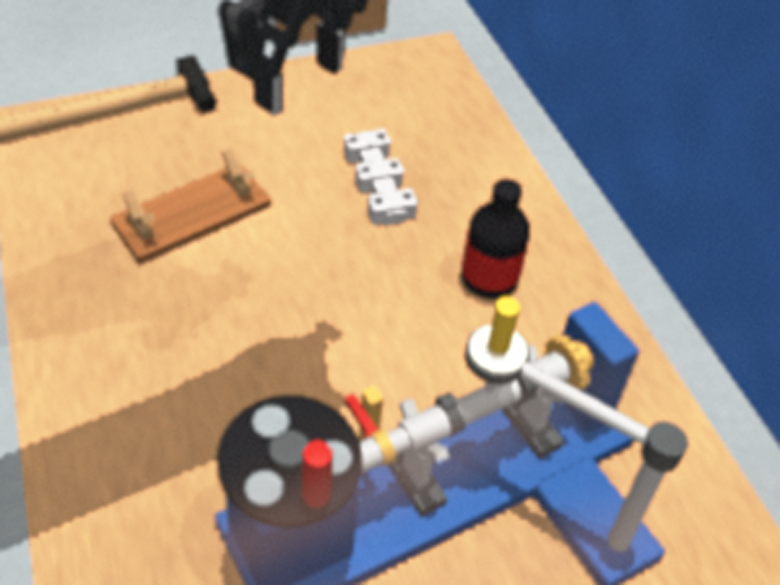

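The final view shows the shaft in the V's against the button (gear at (570,360)) and the quill disc at (385,445) with its lug on the post. The gauge is over the shaft at (500,350), and the bystanders are where they were.

```bash
python3 -c "
from station import manip
print(manip.hand_in())"
```

```text
the job is handed in; nothing more can be done
None
```

I handed the job in at about 28.6 s: the camshaft is in the V supports with its gear end to the button, the quill is home on its depth stop, the gauge arm is against its stop, and the bystanders look undisturbed in the last picture.

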